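# Fetch the bottle from under the hood sash for weighing

### The arm

A 6-joint arm with a two-finger parallel gripper is mounted at the origin on a cart in front of the work surface, level with it; the furniture and walls round the work are solid. World frame = base frame: x ahead of the robot, y to its left, z up, the work surface at z = 0. Lengths are in m, angles in rad, forces in N, time in s.
With the tool pointing down it reaches from about 0.425 to 0.95 m from the base axis. Payload 3.5 kg.
Tool frame: the origin (TCP) lies at the very end of the fingers, on their centre line; the grasp point (between the pads) lies 19 mm behind it; z points along the fingers, y is the direction in which the jaws open and shut (so a half turn about z gives the same grasp; the last joint's range is limited). The gripper opens to 85 mm and grips with 20 to 120 N. Pads are 22 mm wide; open, the fingers measure 114 mm over their backs; the gripper's body (76 mm by 85 mm) begins 54 mm behind the grasp point. The pads swing forward as they close: fully open they stand 13 mm farther back than shut.
Start: joints at [1.138, 0.286, 1.577, -0, 1.279, -0.15], TCP at [0.188, 0.648, 0.231] pointing down, gripper open.
Joint ranges: [-2.77, 2.77], [-0.9, 2.22], [0.21, 2.48], [-1.53, 4.67], [0.24, 2.81], [-2.84, 2.84]. Speed limits (rad/s): [2.79, 2.79, 3.14, 3.14, 3.14, 3.14].

### API

Orientations are given as a unit quaternion [x, y, z, w].
In Python, from plant import get_state, vision, ctrl, cut_out gives the robot as it stands.
- The arm moves only by the tool jog_arm, never from a script. Its argument "commands" is text: rows parted by semicolons, each of 6 numbers parted by spaces: the shift along the world's x, y, z in m, then the turn, a rotation vector about the world's x, y, z in rad. A call has 1 to 20 rows; each row is the pose to reach, as a shift and turn from the pose commanded when the call began; what a row does not reach only later rows make up. A row lasts 1/8 s, in which the tool goes at most 62.5 mm and 10.7 degrees, less where a joint would pass 70% of its speed; a pose out of reach is approached as far as the arm can. A call with a gripper value outside its range is refused whole. "gripper" is the opening in per cent of the stroke, from 0 (shut) to 100 (fully open), set as the call begins (left out, the last holds). The fingers move at their own pace and stop on an object; "grip_force" is the grip in N (left out, the last holds). Time passes only in rows, so rows that repeat a pose let the fingers close. It gives the time, the measured TCP pose, the force and the opening at its end, in the units of the state.
- get_state(): the state, without advancing time (a new reading comes with each control period).
- vision.read_camera(name): name is "side" or "top"; returns a dict with "frame" (420x560x3 uint8, red, green, blue), "z_map" (420x560 float32, m along the optical axis (not along the pixel's ray), 0 where there is no reading), "fx", "fy", "cx", "cy" (pixels), "D" ([k1, k2, p1, p2, k3] as OpenCV has them; the pictures are not rectified), "R" (3x3) and "t" (3): a world point X has camera coordinates R X + t. Camera axes: x right, y down, z forward; pixel columns grow to the right and rows downward; lengths in m; the calibration is good to about 2 mm. A picture is of the moment at which its call begins.
- ctrl.sign_off(): hands the job in, once; it reports no verdict.
Trained networks look in the newest picture that a camera, given by its name, has taken for a name from the list of things; names that differ only in an ending like _2 or _b are one class to them, and where a whole thing is asked for, a point or a joint stands for the part that bears it (a point fixed in the world has none). Each returns a list of dicts, best first, with "conf" (0 to 1); they miss things now and then, are a little off and sometimes report something else, mostly with a low value. They report only what shows in the picture. A call takes as long as a camera call.
- cut_out(camera, query): "pixels" (420x560 bool, what is visible of it) and "box" ([centre column, centre row, width, height] in pixels, round what is visible of it).
The state is a dict: "time": time; "qpos": joint angles; "dq": joint speeds; "joint_efforts": joint torques, N m; "eef_pos": TCP position; "tcp_rot": TCP orientation; "contact_force": force on the tool from outside, world axes, zero at the start; "wrist_torque": the same for the moment, N m; "opening": opening from 0.0 (shut) to 1.0 (fully open).
Only numpy, scipy, OpenCV 4.12 (cv2) and the standard library are available. Lean on these libraries where they do the work, as an engineer would, in place of code of your own. Each camera call takes 0.05 s, during which the arm holds its last target.

### The job

Raise the sash of the small draught hood by its handle until it stays up by itself, take the white bottle out from under it, and stand the bottle upright in the middle of the balance's pan. Leave the sash up, and do not knock over or push away the dropper bottle that stands beside it in the hood.

Things in the scene. Friction and masses are not known exactly. Their poses are not given: they have to be found in the camera images.
- hood: Draught hood, fixed white cabinet 300 mm wide, 150 deep, 229 high, clear sides, open only at the front behind the sash. Origin: centre of its underside; x points into the hood, away from the robot, y left, z up. Inside: floor at z = 10 mm, walls at y = -140 and +140, sash plane at x = -75, back wall at x = +67, roof at z = 221 mm. Sash guides at the front corners rise to 487.
- sash (a joint): Height of the sash above shut, m: 0 at the start, 0.24 at its stop. Lifting takes about 5.5 N at the bottom, less further up (a swinging weight on the roof pulls ever harder). Let go below about 0.13 it falls shut; above about 0.14 friction holds it. A gripper tilted 45 degrees needs about 0.20 to pass under it to the bottle, best in and out along its own axis.
- sash_edge (a point): Middle of the sash's lower edge, moves with the sash; 4 mm above the worktop when shut. The sash is an upright clear panel in thin aluminium rails, 286 mm wide, 228 mm high, at most 11 mm thick, sliding straight up in front of the hood. A fixed blue carousel stands close to the left of the hood: swing clear of it and of the sash guides.
- sash_grip (a point): Middle of the sash handle's grip, moves with the sash, 108 mm above the worktop when shut: an upright black bar 16 mm thick, from 40 mm below to 40 mm above this point, 55 mm in front of the sash (hood -x), 104 mm above the sash's lower edge. Level arms run from both bar ends back to the sash.
- bottle: The white plastic bottle in the hood, round, 43 mm diameter up to 75 mm, then a shoulder and a 27 mm cap, 98 mm high in all, about 60 g; starts upright on the hood's floor, 40 to 52 mm behind the sash, in the left or the right half. Origin: centre of its underside; z up along its axis.
- dropper: Amber dropper bottle, 34 mm diameter, 102 mm high, slim rubber top, about 70 g; stands upright in the other half of the hood, 100 to 120 mm from the white bottle. Origin: centre of its underside.
- balance: Check balance, fixed low white box 190 mm (x) by 150 mm (y), 46 mm high, with a grey panel at its front (-x). Origin: centre of its underside; yaw varies.
- pan (a point): Centre of the top face of the balance's round steel pan, 114 mm diameter, 58 mm above the worktop; the pan is fixed and does not move under load.

How it is judged:
By the outcome, as a careful person would: the job done as asked, in the order asked, and still so for the second after the job is handed in, with the robot touching nothing.
It also fails if it takes over 53 s, if anything falls off the work surface, if the arm or the gripper's body presses on something with over 40 N, if the wrist force passes 120 N, or if a joint passes its speed limit or range.

## Working session

There is one attempt and no reset: what is moved stays moved. The work goes in short steps, Python scripts to look and compute and a tool call to move; the robot and the scene stay as the last step left them, time stands still between calls to the robot, and variables do not carry over. Pictures are saved under pics/ and viewed, and the job is handed in when it is done.

Besides the shell and the picture viewer there is one more tool, called as name(argument=value, ...) on one line, values as JSON. jog_arm: Moves the arm, as the interface text tells. Its arguments: {"type":"object","properties":{"commands":{"type":"string"},"gripper":{"type":"number"},"grip_force":{"type":"number"}},"required":["commands"]}

```bash
ls; mkdir -p pics; cat > h.py <<'E'
import numpy as np, cv2
from plant import get_state, vision, ctrl, cut_out
def save(c,name):
    cv2.imwrite('pics/'+name,c['frame'][:,:,::-1])
def cam(c):
    K=np.array([[c['fx'],0,c['cx']],[0,c['fy'],c['cy']],[0,0,1.]])
    return K,np.array(c['D'],float),np.array(c['R']),np.array(c['t']).reshape(3)
def pts(c,mask):
    K,D,R,t=cam(c)
    v,u=np.nonzero(mask&(c['z_map']>0)); z=c['z_map'][v,u]
    n=cv2.undistortPoints(np.stack([u,v],1).astype(float).reshape(-1,1,2),K,D).reshape(-1,2)
    P=np.c_[n*z[:,None],z]
    return (P-t)@R
def proj(c,X):
    K,D,R,t=cam(c)
    return cv2.projectPoints(np.array(X,float).reshape(-1,1,3),cv2.Rodrigues(R)[0],t,K,D)[0].reshape(-1,2)
def ray(c,uv):
    K,D,R,t=cam(c)
    n=cv2.undistortPoints(np.array(uv,float).reshape(-1,1,2),K,D).reshape(-1,2)
    d=np.c_[n,np.ones(len(n))]@R
    return -R.T@t,d
def onz(c,uv,z):
    o,d=ray(c,uv); return o+d*((z-o[2])/d[:,2])[:,None]
E
python3 - <<'E'
from h import *
import pickle
s=get_state();print({k:np.round(v,3) for k,v in s.items()})
out={}
for n in ['side','top']:
    c=vision.read_camera(n);save(c,n+'0.png');R=c['R'];print(n,'pos',np.round(-np.array(R).T@np.array(c['t']).ravel(),3),c['fx'],'fwd',np.round(np.array(R)[2],2))
    out[n]=c
    for q in ['hood','sash','bottle','dropper','balance']:
        r=cut_out(n,q)
        for d in r[:2]:
            P=pts(c,d['pixels'])
            print(n,q,round(d['conf'],2),np.round(d['box']),len(P),np.round(np.median(P,0),3) if len(P) else '',np.round(np.percentile(P,[3,97],axis=0),3).tolist() if len(P) else '')
        out[n+q]=r
pickle.dump(out,open('o0.pkl','wb'))
print(get_state()['time'])
E
```

```text
pics
{'time': np.float64(0.0), 'qpos': array([ 1.138,  0.287,  1.578, -0.   ,  1.279, -0.15 ]), 'dq': array([ 0.   ,  0.   ,  0.002, -0.001,  0.002,  0.001]), 'joint_efforts': array([-0.0000e+00, -4.0600e+01, -2.9261e+01, -0.0000e+00,  6.0000e-03,
       -0.0000e+00]), 'eef_pos': array([0.188, 0.648, 0.23 ]), 'tcp_rot': array([ 0.141,  0.99 , -0.001, -0.   ]), 'contact_force': array([ 0.55 , -0.248,  0.002]), 'wrist_torque': array([-0.01 , -0.054, -0.016]), 'opening': np.float64(1.002)}
side pos [-0.189 -0.36   0.52 ] 403.01675157574016 fwd [ 0.85  0.16 -0.5 ]
side hood 0.72 [229. 118. 167. 233.] 18743 [ 0.589 -0.109  0.181] [[0.566, -0.256, 0.015], [0.7, 0.045, 0.483]]
side sash 0.82 [234. 182. 128. 104.] 11395 [ 0.588 -0.111  0.131] [[0.571, -0.235, 0.013], [0.598, 0.03, 0.23]]
side bottle 0.51 [234. 182. 130.  99.] 11343 [ 0.588 -0.11   0.131] [[0.571, -0.233, 0.013], [0.598, 0.03, 0.23]]
side balance 0.61 [384. 256.  81.  69.] 4832 [ 0.476 -0.439  0.047] [[0.422, -0.508, 0.015], [0.588, -0.369, 0.06]]
top pos [ 0.052 -0.088  0.75 ] 392.7602481901809 fwd [ 0.61 -0.18 -0.77]
top hood 0.55 [189. 143. 224. 257.] 25341 [ 0.592 -0.091  0.228] [[0.569, -0.251, 0.019], [0.724, 0.05, 0.487]]
top sash 0.64 [212. 209. 146. 109.] 10405 [ 0.588 -0.096  0.143] [[0.564, -0.235, 0.014], [0.599, 0.033, 0.231]]
0.6
```

View pics/side0.png

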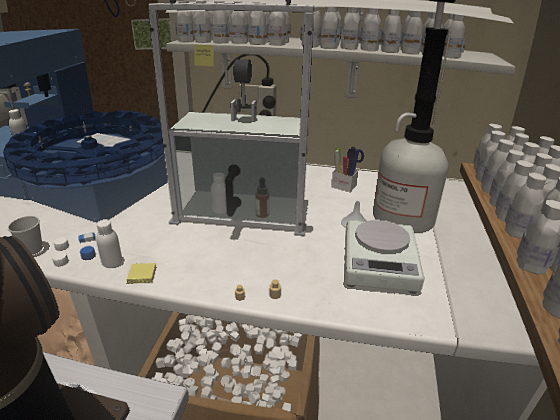

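View pics/top0.png

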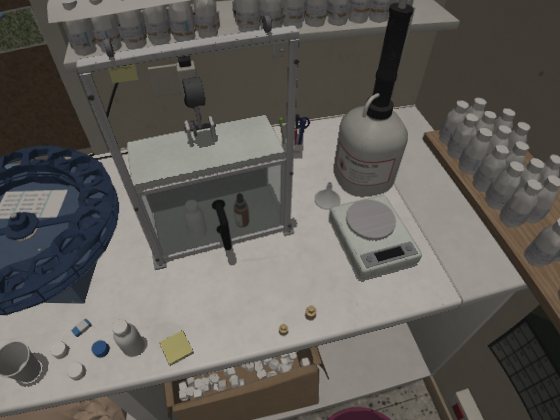

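Side view: sash handle at about (233,190), white bottle behind the glass at (218,190), dropper at (262,197), pan at (384,236). In the top view the bottle is at (195,218), the dropper at (242,212) and the pan at (370,219). Next I fit the poses.

```bash
python3 - <<'E'
from h import *
import pickle
o=pickle.load(open('o0.pkl','rb'))
for n in ['side','top']:
    c=o[n]
    P=pts(c,o[n+'sash'][0]['pixels'])
    P=P[(P[:,2]>0.02)&(P[:,2]<0.225)]
    # robust line x = a + b*y
    m=np.ones(len(P),bool)
    for _ in range(8):
        A=np.c_[np.ones(m.sum()),P[m,1]]
        k=np.linalg.lstsq(A,P[m,0],rcond=None)[0]
        r=P[:,0]-k[0]-k[1]*P[:,1]; m=abs(r)<0.006
    print(n,'plane',k,'resid',r[m].std(),'yrange',np.percentile(P[:,1],[0.5,99.5]), m.mean())
    h=(r<-0.03)
    print('handle',h.sum(),P[h].mean(0),np.percentile(P[h],[2,98],axis=0))
    # pan
    allp=pts(c,np.ones((420,560),bool))
    q=allp[(abs(allp[:,2]-0.058)<0.004)&(allp[:,0]>0.35)&(allp[:,0]<0.8)&(allp[:,1]<-0.3)&(allp[:,1]>-0.6)]
    print('pan',len(q),q.mean(0),(np.percentile(q,[1,99],axis=0)),np.percentile(q,[1,99],axis=0).mean(0))
    # bottle / dropper, rays
    g=allp[(allp[:,2]>0.222)&(allp[:,2]<0.235)&(allp[:,0]>0.55)&(allp[:,0]<0.8)&(abs(allp[:,1]+.1)<.2)]
    print('roof',np.percentile(g,[1,99],axis=0))
    for r in (o[n+'bottle'],o[n+'dropper']): print([ (d['conf'],d['box']) for d in r])
for n,sl in [('side',(80,300,150,320)),('top',(120,300,110,310))]:
    f=o[n]['frame'][sl[0]:sl[1],sl[2]:sl[3]]
    cv2.imwrite(f'pics/{n}_zoom0.png',cv2.resize(f,None,fx=2.7 if n=='side' else 3,fy=2.7 if n=='side' else 3,interpolation=cv2.INTER_CUBIC)[:,:,::-1])
E
```

```text
side plane [ 0.58067294 -0.07228802] resid 0.0014847845388623417 yrange [-0.2419277   0.03783978] 0.960003979703512
handle 307 [ 0.53348149 -0.10952249  0.11629103] [[ 0.52677267 -0.11546728  0.06666554]
 [ 0.55581054 -0.10188281  0.15642125]]
pan 1495 [ 0.55560344 -0.44426512  0.05825159] [[ 0.48843835 -0.55582781  0.0544184 ]
 [ 0.67855185 -0.38242895  0.06119754]] [ 0.5834951  -0.46912838  0.05780797]
roof [[ 0.56928407 -0.24978965  0.22259369]
 [ 0.73895883  0.04699895  0.23367984]]
[(0.51, [234.0, 182.3, 130.2, 99.4])]
[]
top plane [ 0.58240727 -0.0676562 ] resid 0.0011464812555046044 yrange [-0.24308057  0.03921789] 0.9537578757875788
handle 300 [ 0.53660613 -0.10546017  0.12387416] [[ 0.52919631 -0.11349111  0.06937627]
 [ 0.5580835  -0.09755973  0.1563217 ]]
pan 1643 [ 0.55481069 -0.43673644  0.05778928] [[ 0.4917042  -0.52499976  0.05450879]
 [ 0.70627364 -0.37900099  0.06127353]] [ 0.59898892 -0.45200038  0.05789116]
roof [[ 0.57806373 -0.24434308  0.22334826]
 [ 0.7418558   0.05080494  0.23275872]]
[]
[]
```

View pics/side_zoom0.png

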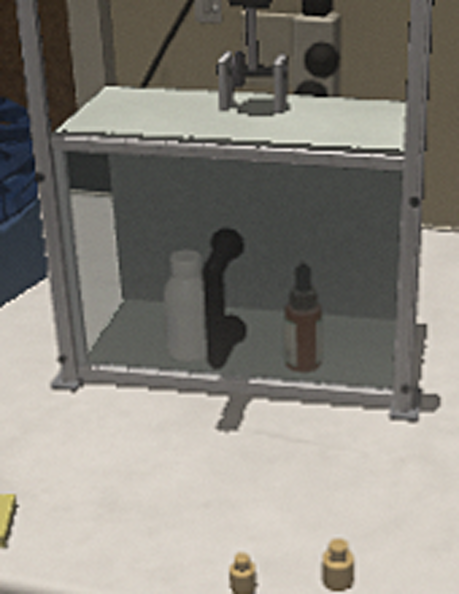

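View pics/top_zoom0.png

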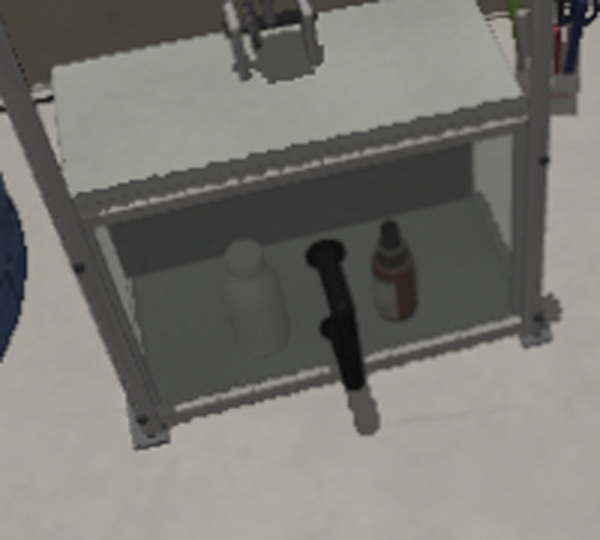

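```bash
python3 - <<'E'
from h import *
import pickle
o=pickle.load(open('o0.pkl','rb'))
yaw=0.07; hx=np.array([np.cos(yaw),np.sin(yaw),0]); hy=np.array([-np.sin(yaw),np.cos(yaw),0])
for n in ['side','top']:
    c=o[n]
    P=pts(c,o[n+'sash'][0]['pixels']);A=P@hx;B=P@hy
    pl=np.median(A[(P[:,2]>.03)&(P[:,2]<.2)]); 
    h=(A<pl-0.04)&(P[:,2]>.075)&(P[:,2]<.14)
    print(n,'sash A',pl,'edges B',np.percentile(B,[.3,99.7]),'bar A',np.percentile(A[h],[5,50,95]),'B',np.percentile(B[h],[2,50,98]))
    al=pts(c,np.ones((420,560),bool))
    q=al[(abs(al[:,2]-0.058)<0.005)&(al[:,0]>0.4)&(al[:,0]<0.66)&(al[:,1]<-0.35)&(al[:,1]>-0.56)]
    # circle by ransac-like: min enclosing of inliers iterative
    ctr=np.median(q[:,:2],0)
    for _ in range(20):
        d=np.linalg.norm(q[:,:2]-ctr,axis=1); qq=q[d<0.064]
        ctr=cv2.minEnclosingCircle(qq[:,:2].astype(np.float32))[0] if _<0 else qq[:,:2].mean(0)
    print('pan',ctr,len(qq),np.percentile(qq,[1,99],axis=0)[:,:2].mean(0), qq[:,2].mean(),np.ptp(np.percentile(qq,[1,99],axis=0),axis=0))
    k=al[(al[:,1]>0.05)&(al[:,1]<0.8)&(al[:,2]>0.02)&(al[:,0]>0.1)&(al[:,0]<1.0)]
    print('carousel/left',[(round(a,2),np.round(np.percentile(k[(k[:,1]>a)&(k[:,1]<a+.1)],[1,99],axis=0),2).tolist() if ((k[:,1]>a)&(k[:,1]<a+.1)).sum()>20 else None) for a in np.arange(.05,.7,.1)])
    k=al[(al[:,1]<-0.25)&(al[:,1]>-0.7)&(al[:,2]>0.08)&(al[:,0]>0.3)&(al[:,0]<0.9)]
    print('right tall',np.round(np.percentile(k,[1,99],axis=0),2).tolist())
z={'side':(2.7,150,80),'top':(3,110,120)}
for nm,uvs,zt in [('bottle cap',{'side':(186,253),'top':(245,249)},.108),('dropper tip',{'side':(303,268),'top':(389,226)},.110),('pan',None,0.058)]:
    rays=[]
    for n in ['side','top']:
        if uvs is None:
            uv=(384,237) if n=='side' else (371,219)
        else:
            s,a,b=z[n]; uv=(uvs[n][0]/s+a,uvs[n][1]/s+b)
        X=onz(o[n],[uv],zt)[0]; rays.append(ray(o[n],[uv]))
        print(nm,n,np.round(X,4),'A,B',np.round([X@hx,X@hy],4))
    M=np.zeros((3,3));v=np.zeros(3)
    for oo,d in rays:
        d=d[0]/np.linalg.norm(d);Q=np.eye(3)-np.outer(d,d);M+=Q;v+=Q@oo
    print('  tri',np.linalg.solve(M,v))
E
```

```text
side sash A 0.5794313265453256 edges B [-0.28360789 -0.00200842] bar A [0.51803693 0.52086606 0.52590357] B [-0.15237826 -0.1463077  -0.13880117]
pan [ 0.53845667 -0.4380617 ] 1282 [ 0.54220544 -0.43789199] 0.05828659441181026 [0.10767354 0.10586502 0.00570309]
carousel/left [(np.float64(0.05), [[0.37, 0.05, 0.03], [1.0, 0.15, 0.48]]), (np.float64(0.15), [[0.44, 0.15, 0.02], [1.0, 0.25, 0.44]]), (np.float64(0.25), [[0.36, 0.25, 0.02], [0.99, 0.35, 0.47]]), (np.float64(0.35), [[0.45, 0.35, 0.03], [0.99, 0.45, 0.48]]), (np.float64(0.45), [[0.57, 0.45, 0.03], [0.99, 0.55, 0.48]]), (np.float64(0.55), [[0.57, 0.55, 0.03], [0.99, 0.65, 0.49]]), (np.float64(0.65), [[0.71, 0.65, 0.13], [0.99, 0.75, 0.49]])]
right tall [[0.33, -0.68, 0.09], [0.87, -0.25, 0.49]]
top sash A 0.5807079960853642 edges B [-0.28504581 -0.00098001] bar A [0.52089133 0.52306871 0.52773046] B [-0.15095619 -0.14266137 -0.13587891]
pan [ 0.54263439 -0.43463106] 1488 [ 0.5444739  -0.43546694] 0.05776463097034755 [0.1059111  0.10759666 0.00639122]
carousel/left [(np.float64(0.05), [[0.37, 0.05, 0.03], [1.0, 0.15, 0.48]]), (np.float64(0.15), [[0.44, 0.15, 0.03], [0.99, 0.25, 0.44]]), (np.float64(0.25), [[0.36, 0.25, 0.03], [0.99, 0.35, 0.43]]), (np.float64(0.35), [[0.74, 0.35, 0.05], [1.0, 0.44, 0.25]]), (np.float64(0.45), None), (np.float64(0.55), None), (np.float64(0.65), None)]
right tall [[0.32, -0.7, 0.09], [0.87, -0.25, 0.45]]
bottle cap side [ 0.6422 -0.047   0.108 ] A,B [ 0.6373 -0.0918]
bottle cap top [ 0.6408 -0.0477  0.108 ] A,B [ 0.6359 -0.0924]
  tri [ 0.63988925 -0.04782629  0.1090859 ]
dropper tip side [ 0.6331 -0.1564  0.11  ] A,B [ 0.6206 -0.2003]
dropper tip top [ 0.6361 -0.1529  0.11  ] A,B [ 0.6238 -0.197 ]
  tri [ 0.64053536 -0.15389645  0.10580247]
pan side [ 0.532  -0.4414  0.058 ] A,B [ 0.4998 -0.4776]
pan top [ 0.5406 -0.4351  0.058 ] A,B [ 0.5089 -0.4719]
  tri [ 0.5503649  -0.44269177  0.04534806]
```

```bash
cat >> h.py <<'E'
from scipy.spatial.transform import Rotation as Rt
def Rtool(yaw,tilt):
    # tilt from straight down, tool leaning toward yaw direction; jaws horizontal; tool y = left of yaw
    z=np.array([np.sin(tilt)*np.cos(yaw),np.sin(tilt)*np.sin(yaw),-np.cos(tilt)])
    y=np.array([-np.sin(yaw),np.cos(yaw),0]); x=np.cross(y,z)
    return Rt.from_matrix(np.c_[x,y,z])
def rel(pos,R,s=None):
    s=s or get_state()
    d=(R*Rt.from_quat(s['tcp_rot']).inv()).as_rotvec()
    return np.round(np.r_[np.array(pos)-s['eef_pos'],d],4)
E
python3 - <<'E'
from h import *
for y,t in [(.07,0),(.07,.4),(.07,np.pi/4)]:
    print(rel((.481,-.111,.172),Rtool(y,t)))
E
```

```text
[ 0.2927 -0.7592 -0.0593 -0.     -0.      0.3527]
[ 0.2927 -0.7592 -0.0593 -0.0427 -0.3998  0.348 ]
[ 0.2927 -0.7592 -0.0593 -0.0838 -0.7849  0.3343]
```

jog_arm(commands="0.05 -0.05 0.05 0 0 0; 0.08 -0.1 0.05 0 0 0; 0.1 -0.15 0.05 0 0 0.05; 0.115 -0.2 0.05 0 0 0.1; 0.135 -0.25 0.05 0 0 0.2; 0.155 -0.3 0.05 0 0 0.3; 0.17 -0.35 0.05 0 0 0.35; 0.182 -0.4 0.05 0 -0.05 0.35; 0.2 -0.45 0.05 -0.01 -0.1 0.35; 0.215 -0.5 0.04 -0.02 -0.2 0.35; 0.225 -0.55 0.03 -0.03 -0.3 0.35; 0.232 -0.6 0.02 -0.04 -0.4 0.35; 0.24 -0.65 0.01 -0.05 -0.5 0.345; 0.245 -0.7 0 -0.065 -0.6 0.34; 0.25 -0.74 -0.01 -0.075 -0.7 0.34; 0.25 -0.763 -0.02 -0.084 -0.785 0.334; 0.25 -0.763 -0.02 -0.084 -0.785 0.334; 0.25 -0.763 -0.02 -0.084 -0.785 0.334", gripper=60, grip_force=60)

```text
time: 2.85
eef_pos: [0.4539, -0.1182, 0.2226]
tcp_rot: [-0.033, 0.926, 0.014, 0.375]
contact_force: [-0.1, -0.6, 0.3]
opening: 0.603
```

```bash
python3 - <<'E'
from h import *
s=get_state();print({k:np.round(v,3).tolist() for k,v in s.items()})
c=vision.read_camera('side');save(c,'side1.png')
print('grasp',rel((.551,-.106,.102),Rtool(.07,np.pi/4)))
E
```

```text
{'time': 2.85, 'qpos': [-0.768, -0.571, 2.484, 0.784, 0.826, -2.839], 'dq': [0.023, -0.009, -0.004, 0.005, -0.0, 0.003], 'joint_efforts': [-0.569, -7.816, -29.683, 1.075, -0.469, 0.002], 'eef_pos': [0.454, -0.118, 0.223], 'tcp_rot': [-0.033, 0.926, 0.014, 0.375], 'contact_force': [-0.128, -0.6, 0.326], 'wrist_torque': [0.046, 0.333, 0.009], 'opening': 0.603}
grasp [ 0.0969  0.0119 -0.1209 -0.0008 -0.015  -0.0023]
```

View pics/side1.png

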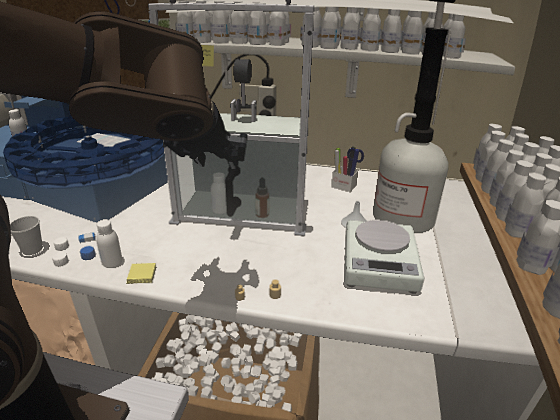

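Joints 3 and 6 sit at their range ends in this folded pose. I'll move outward and turn the tool to a more radial yaw of -0.1, which a round bar allows.

```bash
python3 - <<'E'
from h import *
R=Rtool(-.1,np.pi/4)
print('pre',rel((.502,-.1034,.151),R))
E
```

```text
pre [ 0.0479  0.0145 -0.0719 -0.0021 -0.0149 -0.1723]
```

jog_arm(commands="0.02 0.005 -0.02 0 0 -0.08; 0.035 0.01 -0.045 0 -0.01 -0.14; 0.048 0.0145 -0.072 -0.002 -0.015 -0.172; 0.048 0.0145 -0.072 -0.002 -0.015 -0.172; 0.048 0.0145 -0.072 -0.002 -0.015 -0.172; 0.048 0.0145 -0.072 -0.002 -0.015 -0.172")

```text
time: 3.65
eef_pos: [0.5029, -0.1047, 0.1522]
tcp_rot: [0.047, 0.922, -0.019, 0.383]
contact_force: [0.9, 0.0, 0.9]
opening: 0.6
```

```bash
python3 - <<'E'
from h import *
s=get_state();print({k:np.round(v,3).tolist() for k,v in s.items() if k in('qpos','eef_pos','contact_force','time')})
R=Rtool(-.1,np.pi/4)
print('pre',rel((.502,-.1034,.151),R)); print('grasp',rel((.5514,-.1083,.1016),R))
c=vision.read_camera('top');save(c,'top2.png');c=vision.read_camera('side');save(c,'side2.png')
E
```

```text
{'time': 3.65, 'qpos': [-0.562, -0.332, 2.483, 0.915, 0.408, -2.78], 'eef_pos': [0.503, -0.105, 0.152], 'contact_force': [0.925, 0.048, 0.867]}
pre [-0.0009  0.0013 -0.0012 -0.0004  0.0024  0.0025]
grasp [ 0.0485 -0.0036 -0.0506 -0.0004  0.0024  0.0025]
```

View pics/side2.png

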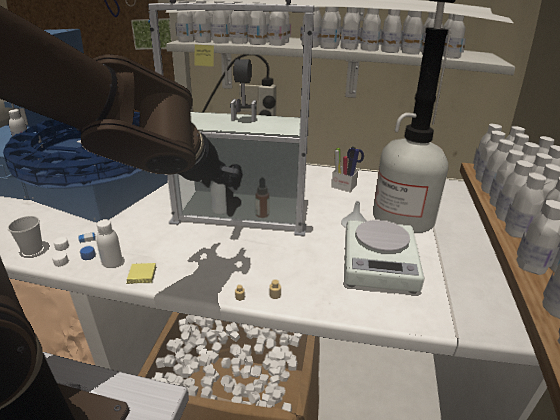

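View pics/top2.png

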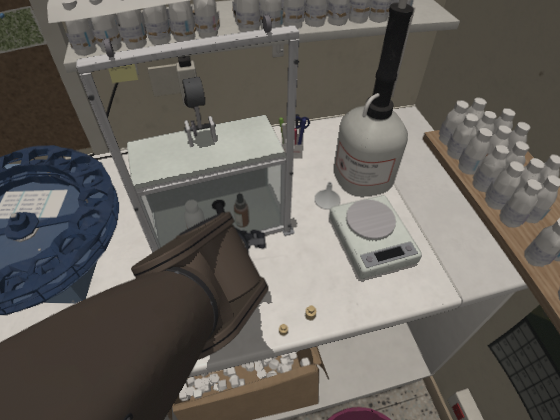

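```bash
cat > kin.py <<'E'
import numpy as np
from scipy.spatial.transform import Rotation as Rt
from scipy.optimize import least_squares
def fk(q,p,sg=(1,1)):
    a1,h,L2,a3,L3,d6=p[:6]
    # pitch chain: angle from vertical
    R1=Rt.from_euler('z',q[0])
    R2=R1*Rt.from_euler('y',q[1]); R3=R2*Rt.from_euler('y',q[2])
    P=R1.apply([a1,0,h])+R2.apply([0,0,L2])+R3.apply([a3,0,L3])
    R4=R3*Rt.from_euler('z',sg[0]*q[3]); R5=R4*Rt.from_euler('y',q[4]); R6=R5*Rt.from_euler('z',sg[1]*q[5])
    return P+R6.apply([0,0,d6]),R6
data=[([1.138,.2865,1.5775,0,1.279,-.15],[.188,.648,.2305],[.141,.99,-.001,0]),
([-.768,-.571,2.484,.784,.826,-2.839],[.4539,-.1182,.2226],[-.033,.926,.014,.375]),
([-.562,-.332,2.483,.915,.408,-2.78],[.5029,-.1047,.1522],[.047,.922,-.019,.383])]
def fit(sg,data=data):
    f=lambda p:np.concatenate([fk(q,p,sg)[0]-np.array(x) for q,x,_ in data])
    return least_squares(f,[.1,.3,.4,.0,.4,.3])
if __name__=='__main__':
    for sg in [(1,1),(-1,1),(1,-1),(-1,-1)]:
        r=fit(sg); print(sg,np.round(r.x,4),r.cost, [np.round((fk(q,r.x,sg)[1].inv()*Rt.from_quat(o)).as_rotvec(),3).tolist() for q,_,o in data])
E
python3 kin.py
```

```text
(1, 1) [-0.2349  0.5498  0.5606  0.1726  0.8325  0.4683] 0.0060858721799123446 [[0.001, 0.0, 1.571], [0.0, 0.001, 1.57], [-0.001, -0.001, 1.571]]
(-1, 1) [ 0.7504 -0.7419  0.069  -0.4593 -0.2564 -0.4475] 0.009744644842192092 [[0.001, 0.0, 1.571], [0.688, -1.311, 2.394], [-0.386, 0.858, -2.823]]
(1, -1) [-0.2349  0.5498  0.5606  0.1726  0.8325  0.4683] 0.00608587217991234 [[0.001, -0.0, 1.271], [-0.0, 0.001, 2.175], [-0.001, -0.001, 2.294]]
(-1, -1) [ 0.7504 -0.7419  0.069  -0.4593 -0.2564 -0.4475] 0.009744644842192075 [[0.001, -0.0, 1.271], [-1.088, 1.087, -2.519], [-0.56, 0.561, -2.15]]
```

```bash
cat > kin.py <<'E'
import numpy as np
from scipy.spatial.transform import Rotation as Rt
from scipy.optimize import least_squares
LO=np.array([-2.77,-.9,.21,-1.53,.24,-2.84]);HI=np.array([2.77,2.22,2.48,4.67,2.81,2.84])
def fk(q,p):
    a1,h,L2,a3,L3,d6,dy,dy5=p[:8]
    R1=Rt.from_euler('z',q[0])
    R2=R1*Rt.from_euler('y',q[1]); R3=R2*Rt.from_euler('y',q[2])
    P=R1.apply([a1,dy,h])+R2.apply([0,0,L2])+R3.apply([a3,0,L3])
    R4=R3*Rt.from_euler('z',q[3]); R5=R4*Rt.from_euler('y',q[4]); R6=R5*Rt.from_euler('z',q[5]+np.pi/2)
    return P+R5.apply([0,dy5,d6]),R6
data=[([1.138,.2865,1.5775,0,1.279,-.15],[.188,.648,.2305],[.141,.99,-.001,0]),
([-.768,-.571,2.484,.784,.826,-2.839],[.4539,-.1182,.2226],[-.033,.926,.014,.375]),
([-.562,-.332,2.483,.915,.408,-2.78],[.5029,-.1047,.1522],[.047,.922,-.019,.383])]
def fit(data,reg=1e-3):
    p0=np.array([0,.2,.45,0,.45,.3,.1,0])
    f=lambda p:np.r_[np.concatenate([fk(q,p)[0]-np.array(x) for q,x,_ in data]),reg*(p-p0)]
    return least_squares(f,p0)
if __name__=='__main__':
    r=fit(data); print(np.round(r.x,4)); print(np.round(r.fun,4))
E
python3 kin.py
```

```text
[-0.000e+00  2.408e-01  4.432e-01  2.150e-02  5.729e-01  2.492e-01
  1.007e-01  5.000e-04]
[-0.      0.      0.      0.      0.     -0.     -0.     -0.0001  0.
 -0.      0.     -0.      0.      0.0001 -0.0001  0.      0.    ]
```

```bash
cat >> kin.py <<'E'
P=fit(data).x
def ik(pos,R,q0=None,n=30,seed=0):
    rng=np.random.default_rng(seed);best=[]
    seeds=[np.clip(q0,LO+.01,HI-.01)] if q0 is not None else []
    seeds+= [rng.uniform(LO,HI) for _ in range(n)]
    for s in seeds:
        f=lambda q:np.r_[(fk(q,P)[0]-pos)*5,(fk(q,P)[1]*R.inv()).as_rotvec()]
        r=least_squares(f,s,bounds=(LO-.001,HI+.001),max_nfev=60)
        if r.cost<1e-7 and not any(np.abs(r.x-b).max()<.05 for b in best): best.append(r.x)
    return best
E
cat > t.py <<'E'
from h import *; from kin import *
flip=Rt.from_euler('z',np.pi)
bar=np.array([.538,-.107,.115]); bot=np.array([.6415,-.0472,.06]); pan=np.array([.542,-.436,.058+.052])
for nm,g in [('bar',bar),('bar up',bar+[0,0,.235]),('bottle',bot),('pan',pan)]:
  for t in (35,45,55):
   for y in ((-.5,-.7) if nm=='pan' else (-.1,.07,.2)):
    R=Rtool(y,np.radians(t)); pos=g+.019*R.apply([0,0,1])
    for fl in (0,1):
      for q in ik(pos,R*flip if fl else R,n=12): 
        m=np.minimum(q-LO,HI-q).min()
        if m>0.05: print(nm,t,y,'flip' if fl else '',np.round(q,2),'margin',round(m,2))
E
python3 t.py
```

```text
bar 35 -0.1  [-0.47 -0.06  2.31  0.62  0.37 -2.46] margin 0.13
bar 35 -0.1 flip [-0.47 -0.06  2.31  0.62  0.37  0.68] margin 0.13
bar 35 0.07  [-0.52 -0.04  2.3   0.77  0.48 -2.78] margin 0.06
bar 35 0.07 flip [-0.52 -0.04  2.3   0.77  0.48  0.36] margin 0.18
bar 35 0.2 flip [-0.55 -0.03  2.28  0.82  0.57  0.18] margin 0.2
bar 45 0.07 flip [-0.56 -0.06  2.38  1.27  0.45 -0.15] margin 0.1
bar 45 0.2 flip [-0.61 -0.03  2.35  1.23  0.57 -0.23] margin 0.13
bar 55 0.2  [-0.66 -0.01  2.41  1.59  0.67  2.54] margin 0.07
bar 55 0.2 flip [-0.66 -0.01  2.41  1.59  0.67 -0.6 ] margin 0.07
bar up 35 -0.1  [-0.47 -0.36  2.1   0.28  0.84 -2.07] margin 0.38
bar up 35 -0.1 flip [-0.47 -0.36  2.1   0.28  0.84  1.07] margin 0.38
bar up 35 0.07  [-0.52 -0.35  2.09  0.41  0.92 -2.33] margin 0.39
bar up 35 0.07 flip [-0.52 -0.35  2.09  0.41  0.92  0.81] margin 0.39
bar up 35 0.2  [-0.55 -0.33  2.08  0.49  0.98 -2.51] margin 0.33
bar up 35 0.2 flip [-0.55 -0.33  2.08  0.49  0.98  0.63] margin 0.4
bar up 45 -0.1  [-0.5  -0.43  2.19  0.45  0.68 -2.22] margin 0.29
bar up 45 -0.1 flip [-0.5  -0.43  2.19  0.45
[... 1132 characters left out ...]
0.28  2.22  2.23  0.44  2.18] margin 0.2
bottle 55 0.07 flip [-0.35  0.28  2.22  2.23  0.44 -0.96] margin 0.2
bottle 55 0.2  [-0.4   0.3   2.21  1.98  0.53  2.3 ] margin 0.27
bottle 55 0.2 flip [-0.4   0.3   2.21  1.98  0.53 -0.84] margin 0.27
pan 35 -0.5  [-0.9   0.27  1.96  0.61  0.4  -2.47] margin 0.16
pan 35 -0.5 flip [-0.9   0.27  1.96  0.61  0.4   0.67] margin 0.16
pan 35 -0.7  [-0.85  0.27  1.97  0.29  0.31 -1.97] margin 0.07
pan 35 -0.7 flip [-0.85  0.27  1.97  0.29  0.31  1.17] margin 0.07
pan 45 -0.5 flip [-0.92  0.26  2.04  1.24  0.31  0.04] margin 0.07
pan 55 -0.5  [-0.94  0.27  2.1   1.93  0.38  2.49] margin 0.14
pan 55 -0.5 flip [-0.94  0.27  2.1   1.93  0.38 -0.65] margin 0.14
```

```bash
cat > t2.py <<'E'
from h import *; from kin import *
s=get_state(); q=np.array(s['qpos']); Rc=Rt.from_quat(s['tcp_rot']); p0=np.array(s['eef_pos'])
Rg=Rtool(.15,np.radians(45))*Rt.from_euler('z',np.pi)
pt=np.array([.50,-.105,.25])
zt=Rtool(.0,np.pi/4)
rows=[]
N=18
D=(Rg*(Rc*Rt.from_euler('z',np.pi)).inv()).as_rotvec()
for i in range(1,N+1):
    a=i/N
    R=Rt.from_rotvec(D*a)*Rc*Rt.from_euler('z',np.pi*a)
    p=p0+(pt-p0)*min(1,i/5)
    sol=ik(p,R,q,n=0)
    ok=len(sol); 
    if ok: q=sol[0]
    rows.append(np.r_[p-p0,(R*Rc.inv()).as_rotvec()])
    print(i,ok,np.round(q,2),np.round(rows[-1],3))
print('; '.join(' '.join('%.3f'%v for v in r) for r in rows))
E
python3 t2.py
```

```text
1 1 [-0.57 -0.37  2.47  0.84  0.46 -2.53] [-0.001 -0.     0.02   0.123 -0.012 -0.109]
2 1 [-0.58 -0.41  2.46  0.78  0.51 -2.3 ] [-0.001 -0.     0.039  0.246 -0.022 -0.218]
3 1 [-0.59 -0.45  2.44  0.74  0.56 -2.09] [-0.002 -0.     0.059  0.369 -0.03  -0.328]
4 1 [-0.59 -0.48  2.42  0.7   0.61 -1.88] [-0.002 -0.     0.079  0.492 -0.036 -0.438]
5 1 [-0.6  -0.5   2.4   0.67  0.66 -1.68] [-0.003 -0.     0.098  0.614 -0.041 -0.548]
6 1 [-0.61 -0.5   2.4   0.69  0.67 -1.54] [-0.003 -0.     0.098  0.736 -0.044 -0.659]
7 1 [-0.61 -0.5   2.39  0.7   0.68 -1.39] [-0.003 -0.     0.098  0.858 -0.045 -0.77 ]
8 1 [-0.62 -0.49  2.39  0.71  0.69 -1.23] [-0.003 -0.     0.098  0.978 -0.045 -0.883]
9 1 [-0.63 -0.49  2.39  0.72  0.7  -1.08] [-0.003 -0.     0.098  1.098 -0.042 -0.996]
10 1 [-0.63 -0.49  2.39  0.73  0.72 -0.93] [-0.003 -0.     0.098  1.217 -0.038 -1.11 ]
11 1 [-0.64 -0.48  2.39  0.74  0.73 -0.78] [-0.003 -0.     0.098  1.335 -0.033 -1.226]
12 1 [-0.64 -0.48  2.39  0.75  0.74 -0.63] [-0.003 -0.     0.098  1.451 -0.026 -1.343]
13 1 [-0.65 -0.48  2.38  0.76  0.75 -0.47] [-0.003 -0.     0.098 
[... 489 characters left out ...]
 -0.109; -0.001 -0.000 0.039 0.246 -0.022 -0.218; -0.002 -0.000 0.059 0.369 -0.030 -0.328; -0.002 -0.000 0.079 0.492 -0.036 -0.438; -0.003 -0.000 0.098 0.614 -0.041 -0.548; -0.003 -0.000 0.098 0.736 -0.044 -0.659; -0.003 -0.000 0.098 0.858 -0.045 -0.770; -0.003 -0.000 0.098 0.978 -0.045 -0.883; -0.003 -0.000 0.098 1.098 -0.042 -0.996; -0.003 -0.000 0.098 1.217 -0.038 -1.110; -0.003 -0.000 0.098 1.335 -0.033 -1.226; -0.003 -0.000 0.098 1.451 -0.026 -1.343; -0.003 -0.000 0.098 1.565 -0.017 -1.461; -0.003 -0.000 0.098 1.678 -0.006 -1.581; -0.003 -0.000 0.098 1.789 0.006 -1.703; -0.003 -0.000 0.098 1.897 0.019 -1.828; -0.003 -0.000 0.098 2.002 0.034 -1.955; -0.003 -0.000 0.098 2.105 0.050 -2.084
```

jog_arm(commands="0 0 0.02 0.12 -0.01 -0.11; 0 0 0.04 0.25 -0.02 -0.22; 0 0 0.06 0.37 -0.03 -0.33; 0 0 0.08 0.49 -0.035 -0.44; 0 0 0.1 0.61 -0.04 -0.55; 0 0 0.1 0.735 -0.045 -0.66; 0 0 0.1 0.86 -0.045 -0.77; 0 0 0.1 0.98 -0.045 -0.88; 0 0 0.1 1.1 -0.04 -1; 0 0 0.1 1.22 -0.04 -1.11; 0 0 0.1 1.335 -0.035 -1.225; 0 0 0.1 1.45 -0.025 -1.34; 0 0 0.1 1.565 -0.015 -1.46; 0 0 0.1 1.68 -0.005 -1.58; 0 0 0.1 1.79 0.005 -1.7; 0 0 0.1 1.9 0.02 -1.83; 0 0 0.1 2 0.035 -1.955; 0 0 0.1 2.105 0.05 -2.085; 0 0 0.1 2.105 0.05 -2.085; 0 0 0.1 2.105 0.05 -2.085")

```text
time: 6.25
eef_pos: [0.5024, -0.1046, 0.2508]
tcp_rot: [0.921, 0.069, 0.383, -0.028]
contact_force: [0.4, 0.3, -0.3]
opening: 0.601
```

```bash
cat > t3.py <<'E'
from h import *; from kin import *
s=get_state();print({k:np.round(v,3).tolist() for k,v in s.items() if k in('qpos','eef_pos','contact_force','time','tcp_rot')})
q=np.array(s['qpos']); print('fk err',fk(q,P)[0]-s['eef_pos'])
R=Rtool(.15,np.radians(45))*Rt.from_euler('z',np.pi); z=R.apply([0,0,1])
bar=np.array([.538,-.107,.115])
for nm,d,up in [('pre',-.07,0),('grasp',.019,0),('up',.019,.235)]:
    p=bar+d*z+[0,0,up]; sol=ik(p,R,q,n=0); 
    if sol: q=sol[0]
    print(nm,len(sol),np.round(q,2),p.round(4),rel(p,R,s).tolist())
E
python3 t3.py
```

```text
{'time': 6.25, 'qpos': [-0.669, -0.454, 2.367, 0.8, 0.804, 0.304], 'eef_pos': [0.502, -0.105, 0.251], 'tcp_rot': [0.921, 0.069, 0.383, -0.028], 'contact_force': [0.411, 0.281, -0.316]}
fk err [4.28589421e-05 3.80859695e-06 4.38413051e-05]
pre 1 [-0.72 -0.34  2.46  0.98  0.71  0.03] [ 0.4891 -0.1144  0.1645] [-0.0134, -0.0098, -0.0863, 0.0017, 0.0023, 0.0007]
grasp 1 [-0.59 -0.04  2.36  1.24  0.53 -0.2 ] [ 0.5513 -0.105   0.1016] [0.0489, -0.0004, -0.1493, 0.0017, 0.0023, 0.0007]
up 1 [-0.59 -0.39  2.17  0.68  0.86  0.51] [ 0.5513 -0.105   0.3366] [0.0489, -0.0004, 0.0857, 0.0017, 0.0023, 0.0007]
```

jog_arm(commands="-0.007 -0.005 -0.043 0 0 0; -0.013 -0.01 -0.086 0 0 0; -0.013 -0.01 -0.086 0 0 0; 0.007 -0.007 -0.106 0 0 0; 0.027 -0.004 -0.127 0 0 0; 0.04 -0.002 -0.14 0 0 0; 0.049 -0.0005 -0.149 0 0 0; 0.049 -0.0005 -0.149 0 0 0; 0.049 -0.0005 -0.149 0 0 0")

```text
time: 7.38
eef_pos: [0.5524, -0.1053, 0.1034]
tcp_rot: [0.921, 0.069, 0.384, -0.028]
contact_force: [0.3, -0.7, -0.4]
opening: 0.598
```

```bash
python3 - <<'E'
from h import *
s=get_state();print({k:np.round(v,3).tolist() for k,v in s.items() if k in('qpos','eef_pos','contact_force','time')})
c=vision.read_camera('top');save(c,'top3.png');c=vision.read_camera('side')
cv2.imwrite('pics/side3.png',cv2.resize(c['frame'][100:280,120:340],None,fx=3,fy=3)[:,:,::-1])
E
```

```text
{'time': 7.375, 'qpos': [-0.59, -0.045, 2.362, 1.247, 0.527, -0.201], 'eef_pos': [0.552, -0.105, 0.103], 'contact_force': [0.294, -0.675, -0.358]}
```

View pics/side3.png

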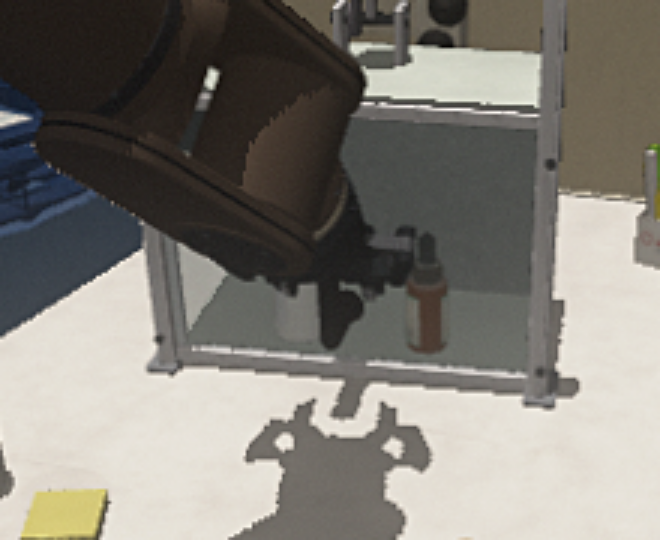

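The handle's shadow at (350,400) falls between the two finger shadows, so the bar is straddled. Closing now.

jog_arm(commands="0 0 0 0 0 0; 0 0 0 0 0 0; 0 0 0 0 0 0; 0 0 0 0 0 0; 0 0 0 0 0 0; 0 0 0 0 0 0; 0 0 0.002 0 0 0", gripper=0, grip_force=60)

```text
time: 8.35
eef_pos: [0.5513, -0.1046, 0.1032]
tcp_rot: [0.921, 0.068, 0.382, -0.029]
contact_force: [5.8, 0.2, -4.7]
opening: 0.167
```

jog_arm(commands="0 0 0.008 0 0 0; 0 0 0.02 0 0 0; 0 0 0.033 0 0 0; 0 0 0.046 0 0 0; 0 0 0.059 0 0 0; 0 0 0.072 0 0 0; 0 0 0.085 0 0 0; 0 0 0.098 0 0 0; 0 0 0.111 0 0 0; 0 0 0.124 0 0 0; 0 0 0.137 0 0 0; 0 0 0.15 0 0 0; 0 0 0.163 0 0 0; 0 0 0.176 0 0 0; 0 0 0.189 0 0 0; 0 0 0.202 0 0 0; 0 0 0.214 0 0 0; 0 0 0.223 0 0 0; 0 0 0.228 0 0 0; 0 0 0.23 0 0 0")

```text
time: 10.85
eef_pos: [0.5513, -0.1046, 0.3342]
tcp_rot: [0.921, 0.069, 0.382, -0.029]
contact_force: [-4.4, 1.8, -0.9]
opening: 0.169
```

```bash
python3 - <<'E'
from h import *
s=get_state();print({k:np.round(v,3).tolist() for k,v in s.items() if k in('qpos','eef_pos','contact_force','time')})
c=vision.read_camera('side');save(c,'side4.png')
E
```

```text
{'time': 10.85, 'qpos': [-0.59, -0.393, 2.174, 0.687, 0.852, 0.504], 'eef_pos': [0.551, -0.105, 0.334], 'contact_force': [-4.375, 1.83, -0.938]}
```

View pics/side4.png

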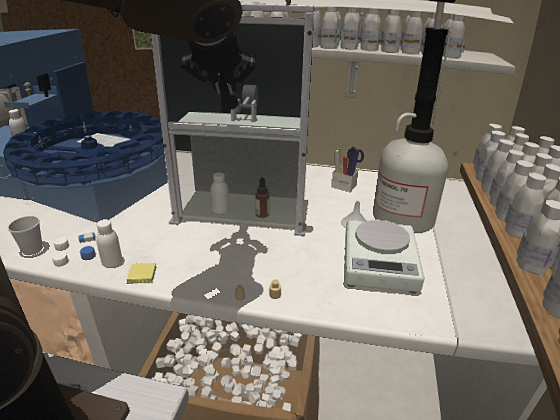

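Sash is up: its lower rail is at the hood's roof line in row ~120. The bottle at (219,193) and the dropper at (262,198) are both in clear view, so I measure them directly.

```bash
cat > t4.py <<'E'
from h import *; from kin import *
yaw=0.07; hx=np.array([np.cos(yaw),np.sin(yaw),0]); hy=np.array([-np.sin(yaw),np.cos(yaw),0])
for n in ['side','top']:
    c=vision.read_camera(n); save(c,n+'5.png')
    for nm,rad in [('bottle',.0215),('dropper',.017)]:
        r=cut_out(n,nm)
        for d in r[:2]:
            X=pts(c,d['pixels']); X=X[(X[:,2]>.02)&(X[:,2]<.07)&(X[:,0]>.57)]
            print(n,nm,round(d['conf'],2),np.round(d['box']),len(X))
            if len(X)>15:
                f=lambda p:np.hypot(X[:,0]-p[0],X[:,1]-p[1])-rad
                m=X.mean(0); cd=-np.array(c['R']).T@np.array(c['t']).ravel()
                v=(m-cd)[:2];v/=np.linalg.norm(v)
                s=least_squares(f,m[:2]+rad*v*.8,loss='soft_l1',f_scale=.002)
                print('   fit',np.round(s.x,4),'A,B',np.round([s.x@hx[:2],s.x@hy[:2]],4))
s=get_state();q=np.array(s['qpos']);print(s['time'])
R=Rt.from_quat(s['tcp_rot']); z=R.apply([0,0,1]); p=s['eef_pos']
for d in (.05,.08,.1):
    pp=p-d*z; sol=ik(pp,R,q,n=0); print(d,pp.round(3),len(sol),np.round(sol[0],2) if sol else '')
E
python3 t4.py
```

```text
side bottle 0.98 [221. 194.  15.  40.] 330
   fit [ 0.6367 -0.0478] A,B [ 0.6318 -0.0922]
side dropper 0.56 [261. 199.  10.  35.] 253
   fit [ 0.6395 -0.1525] A,B [ 0.6273 -0.1968]
side dropper 0.15 [230. 118. 165. 232.] 1871
   fit [ 0.7169 -0.0772] A,B [ 0.7097 -0.1271]
top bottle 0.59 [376. 238.  88.  81.] 691
   fit [ 0.5905 -0.4201] A,B [ 0.5596 -0.4604]
11.2
0.05 [ 0.516 -0.11   0.37 ] 1 [-0.66 -0.5   2.18  0.67  0.97  0.52]
0.08 [ 0.495 -0.113  0.391] 1 [-0.7  -0.56  2.18  0.66  1.05  0.52]
0.1 [ 0.481 -0.115  0.405] 1 [-0.74 -0.6   2.18  0.66  1.1   0.52]
```

jog_arm(commands="0 0 0 0 0 0; 0 0 0 0 0 0; 0 0 0 0 0 0; 0 0 0 0 0 0; 0 0 0 0 0 0", gripper=60)

```text
time: 11.82
eef_pos: [0.5516, -0.105, 0.3336]
tcp_rot: [0.921, 0.068, 0.383, -0.028]
contact_force: [0.1, 0.7, 0.0]
opening: 0.6
```

```bash
cat > t5.py <<'E'
from h import *; from kin import *
s=get_state();q=np.array(s['qpos']);print(s['time'],np.round(q,2))
Rs=Rt.from_quat(s['tcp_rot']);zs=Rs.apply([0,0,1]);p=np.array(s['eef_pos'])
R=Rtool(.2,np.radians(45))*Rt.from_euler('z',np.pi); z=R.apply([0,0,1])
bot=np.array([.638,-.0475,.06]); g=bot+.023*z
seq=[('ret',p-.08*zs,Rs),('mid',np.array([.47,-.10,.33]),R)]+[('ax%.2f'%d,g-d*z,R) for d in (.24,.2,.16,.12,.08,.04,0)]
for nm,pp,RR in seq:
    sol=ik(pp,RR,q,n=0)
    if sol: q=sol[0]
    print(nm,len(sol),np.round(q,2),pp.round(4),rel(pp,RR,s).tolist())
E
python3 t5.py
```

```text
11.825 [-0.59 -0.39  2.17  0.69  0.85  0.5 ]
ret 1 [-0.7  -0.56  2.18  0.66  1.04  0.52] [ 0.4956 -0.1133  0.3901] [-0.0561, -0.0084, 0.0565, 0.0, 0.0, 0.0]
mid 1 [-0.74 -0.61  2.32  0.72  1.04  0.38] [ 0.47 -0.1   0.33] [-0.0816, 0.005, -0.0036, -0.0005, 0.0018, 0.0521]
ax0.24 1 [-0.65 -0.46  2.44  0.85  0.78  0.21] [ 0.4876 -0.078   0.2134] [-0.064, 0.027, -0.1202, -0.0005, 0.0018, 0.0521]
ax0.20 1 [-0.59 -0.33  2.41  0.93  0.68  0.14] [ 0.5153 -0.0724  0.1852] [-0.0363, 0.0326, -0.1485, -0.0005, 0.0018, 0.0521]
ax0.16 1 [-0.53 -0.2   2.38  1.03  0.59  0.06] [ 0.5431 -0.0667  0.1569] [-0.0086, 0.0382, -0.1767, -0.0005, 0.0018, 0.0521]
ax0.12 1 [-0.49 -0.08  2.33  1.14  0.51 -0.04] [ 0.5708 -0.0611  0.1286] [0.0192, 0.0438, -0.205, -0.0005, 0.0018, 0.0521]
ax0.08 1 [-0.44  0.04  2.28  1.27  0.46 -0.16] [ 0.5985 -0.0555  0.1003] [0.0469, 0.0495, -0.2333, -0.0005, 0.0018, 0.0521]
ax0.04 1 [-0.41  0.16  2.22  1.41  0.42 -0.28] [ 0.6262 -0.0499  0.072 ] [0.0746, 0.0551, -0.2616, -0.0005, 0.0018, 0.0521]
ax0.00 1 [-0.37  0.27  2.16  1.54  0.39 -0.4 ] [ 0.6539 -0.0443  0.0437] [0.1023, 0.0607, -0.2899, -0.0005, 0.0018, 0.0521]
```

jog_arm(commands="-0.014 -0.002 0.014 0 0 0; -0.028 -0.004 0.028 0 0 0; -0.042 -0.006 0.042 0 0 0; -0.056 -0.008 0.056 0 0 0; -0.07 -0.002 0.03 0 0 0.03; -0.082 0.005 -0.004 0 0 0.052; -0.075 0.015 -0.055 0 0 0.052; -0.064 0.027 -0.12 0 0 0.052; -0.064 0.027 -0.12 0 0 0.052; -0.064 0.027 -0.12 0 0 0.052", gripper=75)

```text
time: 13.08
eef_pos: [0.4884, -0.0785, 0.2156]
tcp_rot: [0.919, 0.092, 0.382, -0.038]
contact_force: [0.3, -0.5, 0.8]
opening: 0.752
```

```bash
python3 t5.py | grep -v mid; python3 - <<'E'
from h import *
c=vision.read_camera('side');save(c,'side6.png')
E
```

```text
13.075 [-0.65 -0.47  2.44  0.86  0.78  0.21]
ret 1 [-0.81 -0.71  2.47  0.77  1.04  0.28] [ 0.4327 -0.0897  0.272 ] [-0.0557, -0.0112, 0.0564, 0.0, 0.0, 0.0]
ax0.24 1 [-0.65 -0.46  2.44  0.85  0.78  0.21] [ 0.4876 -0.078   0.2134] [-0.0008, 0.0005, -0.0022, 0.0002, 0.0038, 0.0002]
ax0.20 1 [-0.59 -0.33  2.41  0.93  0.68  0.14] [ 0.5153 -0.0724  0.1852] [0.027, 0.0061, -0.0304, 0.0002, 0.0038, 0.0002]
ax0.16 1 [-0.53 -0.2   2.38  1.03  0.59  0.06] [ 0.5431 -0.0667  0.1569] [0.0547, 0.0117, -0.0587, 0.0002, 0.0038, 0.0002]
ax0.12 1 [-0.49 -0.08  2.33  1.14  0.51 -0.04] [ 0.5708 -0.0611  0.1286] [0.0824, 0.0174, -0.087, 0.0002, 0.0038, 0.0002]
ax0.08 1 [-0.44  0.04  2.28  1.27  0.46 -0.16] [ 0.5985 -0.0555  0.1003] [0.1101, 0.023, -0.1153, 0.0002, 0.0038, 0.0002]
ax0.04 1 [-0.41  0.16  2.22  1.41  0.42 -0.28] [ 0.6262 -0.0499  0.072 ] [0.1379, 0.0286, -0.1436, 0.0002, 0.0038, 0.0002]
ax0.00 1 [-0.37  0.27  2.16  1.54  0.39 -0.4 ] [ 0.6539 -0.0443  0.0437] [0.1656, 0.0342, -0.1719, 0.0002, 0.0038, 0.0002]
```

View pics/side6.png

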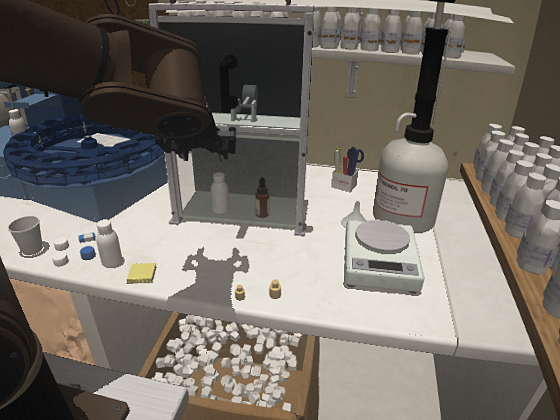

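jog_arm(commands="0.013 0.003 -0.015 0 0 0; 0.027 0.006 -0.03 0 0.004 0; 0.042 0.009 -0.045 0 0.004 0; 0.055 0.012 -0.059 0 0.004 0; 0.069 0.0145 -0.073 0 0.004 0; 0.082 0.017 -0.087 0 0.004 0; 0.096 0.02 -0.101 0 0.004 0; 0.11 0.023 -0.115 0 0.004 0; 0.124 0.026 -0.1295 0 0.004 0; 0.124 0.026 -0.1295 0 0.004 0")

```text
time: 14.38
eef_pos: [0.614, -0.0531, 0.0867]
tcp_rot: [0.919, 0.092, 0.382, -0.038]
contact_force: [-0.4, 0.5, 0.4]
opening: 0.749
```

```bash
python3 t5.py | grep -v mid; python3 - <<'E'
from h import *
c=vision.read_camera('side');save(c,'side7.png')
cv2.imwrite('pics/side7.png',cv2.resize(c['frame'][100:280,120:340],None,fx=3,fy=3)[:,:,::-1])
c=vision.read_camera('top')
cv2.imwrite('pics/top7.png',cv2.resize(c['frame'][120:300,110:310],None,fx=3,fy=3)[:,:,::-1])
E
```

```text
14.375 [-0.42  0.11  2.25  1.34  0.44 -0.22]
ret 1 [-0.51 -0.14  2.35  1.09  0.55  0.01] [ 0.5585 -0.0643  0.1432] [-0.0555, -0.0112, 0.0565, 0.0, 0.0, 0.0]
ax0.24 1 [-0.65 -0.46  2.44  0.85  0.78  0.21] [ 0.4876 -0.078   0.2134] [-0.1264, -0.0249, 0.1268, 0.0005, 0.0018, 0.0001]
ax0.20 1 [-0.59 -0.33  2.41  0.93  0.68  0.14] [ 0.5153 -0.0724  0.1852] [-0.0987, -0.0193, 0.0985, 0.0005, 0.0018, 0.0001]
ax0.16 1 [-0.53 -0.2   2.38  1.03  0.59  0.06] [ 0.5431 -0.0667  0.1569] [-0.071, -0.0137, 0.0702, 0.0005, 0.0018, 0.0001]
ax0.12 1 [-0.49 -0.08  2.33  1.14  0.51 -0.04] [ 0.5708 -0.0611  0.1286] [-0.0433, -0.008, 0.0419, 0.0005, 0.0018, 0.0001]
ax0.08 1 [-0.44  0.04  2.28  1.27  0.46 -0.16] [ 0.5985 -0.0555  0.1003] [-0.0156, -0.0024, 0.0136, 0.0005, 0.0018, 0.0001]
ax0.04 1 [-0.41  0.16  2.22  1.41  0.42 -0.28] [ 0.6262 -0.0499  0.072 ] [0.0122, 0.0032, -0.0147, 0.0005, 0.0018, 0.0001]
ax0.00 1 [-0.37  0.27  2.16  1.54  0.39 -0.4 ] [ 0.6539 -0.0443  0.0437] [0.0399, 0.0088, -0.0429, 0.0005, 0.0018, 0.0001]
```

View pics/side7.png

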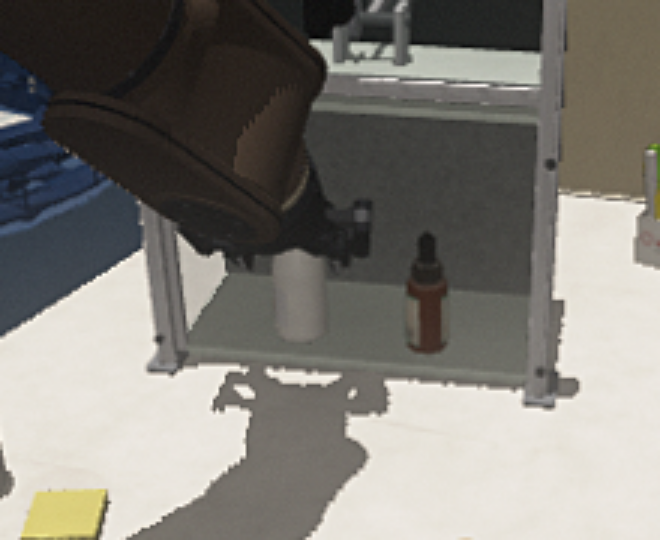

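View pics/top7.png

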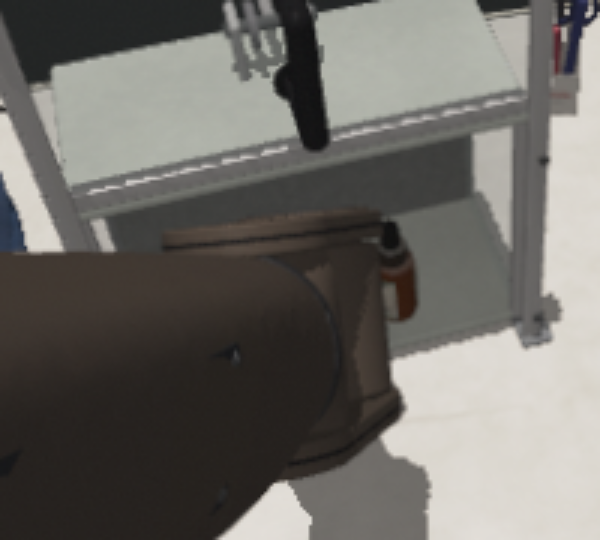

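The bottle at (300,295) in the zoom is centred between the fingers, which span about 230 to 370. The dropper is clear at (427,300). Advancing the last stretch and then gripping.

jog_arm(commands="0.01 0.002 -0.011 0 0 0; 0.02 0.0045 -0.0215 0 0 0; 0.03 0.0065 -0.032 0 0 0; 0.038 0.0085 -0.041 0 0 0; 0.04 0.009 -0.043 0 0 0; 0.04 0.009 -0.043 0 0 0")

```text
time: 15.22
eef_pos: [0.6519, -0.0433, 0.0422]
tcp_rot: [0.919, 0.092, 0.38, -0.038]
contact_force: [0.3, 0.5, -0.5]
opening: 0.748
```

jog_arm(commands="0 0 0 0 0 0; 0 0 0 0 0 0; 0 0 0 0 0 0; 0 0 0 0 0 0; 0 0 0 0 0 0; 0 0 0 0 0 0", gripper=0, grip_force=30)

```text
time: 15.98
eef_pos: [0.652, -0.0432, 0.042]
tcp_rot: [0.919, 0.092, 0.38, -0.038]
contact_force: [-3.5, -0.9, 6.3]
opening: 0.488
```

```bash
python3 - <<'E'
from h import *
s=get_state();print({k:np.round(v,3).tolist() for k,v in s.items() if k in('qpos','eef_pos','contact_force','time','opening')})
c=vision.read_camera('side')
cv2.imwrite('pics/side8.png',cv2.resize(c['frame'][100:280,120:340],None,fx=3,fy=3)[:,:,::-1])
E
```

```text
{'time': 15.975, 'qpos': [-0.371, 0.272, 2.163, 1.551, 0.392, -0.404], 'eef_pos': [0.652, -0.043, 0.042], 'contact_force': [-3.52, -0.888, 6.332], 'opening': 0.488}
```

View pics/side8.png

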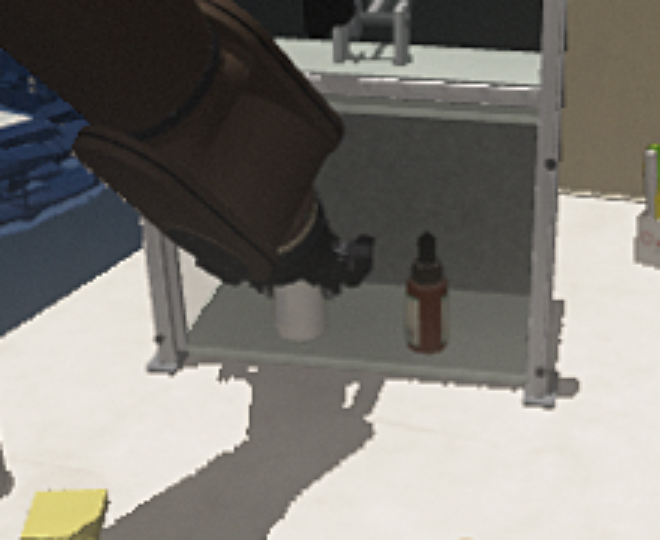

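jog_arm(commands="0 0 0.004 0 0 0; 0 0 0.009 0 0 0; -0.007 -0.0014 0.018 0 0 0; -0.02 -0.004 0.03 0 0 0; -0.034 -0.007 0.044 0 0 0; -0.048 -0.0098 0.058 0 0 0; -0.062 -0.0125 0.072 0 0 0; -0.076 -0.0155 0.086 0 0 0; -0.09 -0.018 0.1 0 0 0; -0.104 -0.021 0.114 0 0 0; -0.118 -0.024 0.128 0 0 0; -0.132 -0.0265 0.142 0 0 0; -0.146 -0.0295 0.156 0 0 0; -0.16 -0.032 0.17 0 0 0; -0.16 -0.032 0.17 0 0 0")

```text
time: 17.9
eef_pos: [0.4915, -0.0753, 0.2122]
tcp_rot: [0.919, 0.092, 0.381, -0.037]
contact_force: [0.9, 0.4, -0.2]
opening: 0.494
```

```bash
cat > t6.py <<'E'
from h import *; from kin import *
s=get_state();q0=np.array(s['qpos']);print(s['time'],np.round(q0,2),s['eef_pos'],s['opening'])
Rs=Rt.from_quat(s['tcp_rot'])
c=vision.read_camera('side');save(c,'side9.png')
r=cut_out('side','bottle')
for d in r[:2]:
    X=pts(c,d['pixels']); print(d['conf'],np.round(d['box']),np.round(np.median(X,0),3),np.round(np.percentile(X,[2,98],axis=0),3).tolist())
for dy in (-.2,-.3,-.4,-.5,-.6):
    R=Rt.from_euler('z',dy)*Rs; z=R.apply([0,0,1])
    for z0 in (.25,.10):
        pp=np.array([.542,-.436,z0])+.023*z
        for q in ik(pp,R,q0,n=6): 
            if np.abs(q-q0).max()<2: print(dy,z0,np.round(q,2),'margin',np.minimum(q-LO,HI-q).min().round(2),pp.round(3))
E
python3 t6.py
```

```text
17.9 [-0.64 -0.45  2.44  0.85  0.77  0.22] [ 0.49150352 -0.07528774  0.21221142] 0.4936923259279053
0.61 [204. 165.  21.  32.] [ 0.458 -0.085  0.213] [[0.453, -0.101, 0.186], [0.474, -0.064, 0.244]]
-0.2 0.25 [-1.03  0.15  1.88  0.9   0.88  0.03] margin 0.6 [ 0.558 -0.436  0.234]
-0.2 0.1 [-1.03  0.36  1.94  1.13  0.73 -0.3 ] margin 0.49 [ 0.558 -0.436  0.084]
-0.3 0.25 [-1.01  0.12  1.9   0.9   0.79  0.11] margin 0.55 [ 0.558 -0.438  0.234]
-0.3 0.1 [-1.01  0.34  1.96  1.17  0.65 -0.25] margin 0.41 [ 0.558 -0.438  0.084]
-0.4 0.25 [-0.99  0.1   1.93  0.88  0.71  0.21] margin 0.47 [ 0.558 -0.439  0.234]
-0.4 0.1 [-0.99  0.32  1.99  1.21  0.56 -0.2 ] margin 0.32 [ 0.558 -0.439  0.084]
-0.5 0.25 [-0.97  0.08  1.95  0.84  0.62  0.32] margin 0.38 [ 0.558 -0.441  0.234]
-0.5 0.1 [-0.97  0.31  2.01  1.25  0.48 -0.15] margin 0.24 [ 0.558 -0.441  0.084]
-0.6 0.25 [-0.94  0.07  1.96  0.78  0.54  0.46] margin 0.3 [ 0.557 -0.442  0.234]
-0.6 0.1 [-0.94  0.29  2.02  1.28  0.39 -0.1 ] margin 0.15 [ 0.557 -0.442  0.084]
```

View pics/side9.png

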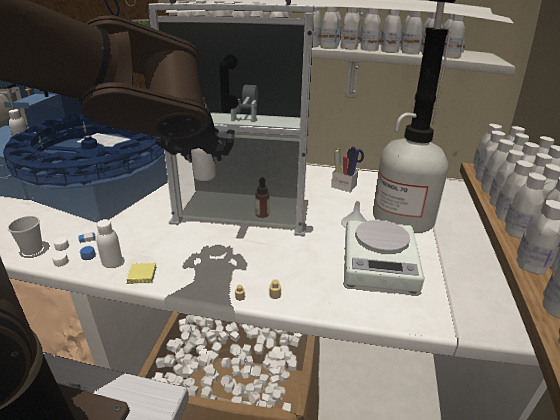

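```bash
python3 - <<'E'
from h import *; from kin import *
import pickle
o=pickle.load(open('o0.pkl','rb'))
for n in ['side','top']:
    al=pts(o[n],np.ones((420,560),bool))
    k=al[(al[:,1]<-0.33)&(al[:,1]>-0.6)&(al[:,2]>0.07)&(al[:,2]<.4)&(al[:,0]>0.3)&(al[:,0]<0.9)]
    print(n,np.percentile(k[:,0],[.5,2,10]),np.percentile(k[:,1],[1,99]))
s=get_state();q=np.array(s['qpos']);p0=np.array(s['eef_pos']);Rs=Rt.from_quat(s['tcp_rot'])
for p,dy in [((.48,-.15,.25),-.1),((.49,-.22,.27),-.2),((.50,-.29,.27),-.3),((.53,-.37,.26),-.4),((.556,-.439,.25),-.4),((.556,-.439,.092),-.4)]:
    R=Rt.from_euler('z',dy)*Rs
    sol=ik(np.array(p),R,q,n=0); q=sol[0] if sol else q
    print(p,len(sol),np.round(q,2),np.round(np.array(p)-p0,4))
E
```

```text
side [0.30769257 0.33168716 0.51045444] [-0.59919145 -0.33817446]
top [0.3033616  0.32435332 0.44400468] [-0.59947649 -0.34005179]
(0.48, -0.15, 0.25) 1 [-0.8  -0.47  2.38  0.81  0.86  0.25] [-0.0115 -0.0752  0.0393]
(0.49, -0.22, 0.27) 1 [-0.88 -0.38  2.28  0.8   0.86  0.27] [-0.0015 -0.1452  0.0593]
(0.5, -0.29, 0.27) 1 [-0.94 -0.27  2.2   0.81  0.81  0.27] [ 0.0085 -0.2152  0.0593]
(0.53, -0.37, 0.26) 1 [-0.96 -0.09  2.06  0.83  0.72  0.3 ] [ 0.0385 -0.2952  0.0493]
(0.556, -0.439, 0.25) 1 [-0.99  0.08  1.92  0.85  0.73  0.24] [ 0.0645 -0.3642  0.0393]
(0.556, -0.439, 0.092) 1 [-0.99  0.3   1.99  1.19  0.57 -0.17] [ 0.0645 -0.3642 -0.1187]
```

```bash
python3 - <<'E'
from h import *
import pickle
o=pickle.load(open('o0.pkl','rb'))
for n in ['side','top']:
    al=pts(o[n],np.ones((420,560),bool))
    for a in np.arange(-.65,-.3,.05):
        k=al[(al[:,1]>a)&(al[:,1]<=a+.05)&(al[:,2]>0.07)&(al[:,2]<.4)&(al[:,0]>0.2)&(al[:,0]<0.9)]
        if len(k)>10: print(n,round(a,2),len(k),np.round(np.percentile(k[:,0],[1,5,25]),2),np.round(np.percentile(k[:,2],[50,98]),2))
E
```

```text
side -0.65 8694 [0.2  0.24 0.28] [0.24 0.38]
side -0.6 3145 [0.2  0.22 0.28] [0.19 0.39]
side -0.55 2431 [0.64 0.65 0.65] [0.19 0.39]
side -0.5 2967 [0.64 0.65 0.65] [0.2 0.4]
side -0.45 1226 [0.66 0.66 0.67] [0.17 0.4 ]
side -0.4 541 [0.79 0.79 0.79] [0.37 0.4 ]
side -0.35 558 [0.79 0.79 0.79] [0.37 0.4 ]
top -0.65 8171 [0.22 0.26 0.36] [0.25 0.38]
top -0.6 3569 [0.2  0.22 0.29] [0.19 0.38]
top -0.55 1633 [0.65 0.65 0.65] [0.2 0.4]
top -0.5 3272 [0.65 0.65 0.66] [0.24 0.4 ]
top -0.45 1964 [0.66 0.66 0.68] [0.17 0.39]
top -0.4 664 [0.79 0.79 0.8 ] [0.38 0.4 ]
top -0.35 473 [0.79 0.79 0.8 ] [0.38 0.4 ]
```

Carboy begins at x ≥ 0.64 and the shelf at y < -0.55, so both are clear. Moving to a point above the pan.

jog_arm(commands="-0.006 -0.025 0.015 0 0 -0.03; -0.01 -0.05 0.028 0 0 -0.07; -0.011 -0.075 0.039 0 0 -0.1; -0.008 -0.11 0.05 0 0 -0.15; -0.002 -0.145 0.059 0 0 -0.2; 0.003 -0.18 0.059 0 0 -0.25; 0.009 -0.215 0.059 0 0 -0.3; 0.023 -0.255 0.055 0 0 -0.35; 0.038 -0.295 0.049 0 0 -0.4; 0.052 -0.33 0.044 0 0 -0.4; 0.0645 -0.364 0.02 0 0 -0.4; 0.0645 -0.364 -0.02 0 0 -0.4; 0.0645 -0.364 -0.06 0 0 -0.4; 0.0645 -0.364 -0.08 0 0 -0.4; 0.0645 -0.364 -0.08 0 0 -0.4; 0.0645 -0.364 -0.08 0 0 -0.4")

```text
time: 20.0
eef_pos: [0.5566, -0.4391, 0.1314]
tcp_rot: [0.92, -0.092, 0.38, 0.038]
contact_force: [-0.2, -1.2, 0.2]
opening: 0.489
```

```bash
cat > t7.py <<'E'
from h import *; from kin import *
import sys
s=get_state();print(s['time'],np.round(s['qpos'],2),s['eef_pos'],s['opening'],np.round(s['contact_force'],1))
for n in ['side','top']:
    c=vision.read_camera(n)
    sl=(160,310,300,500)
    cv2.imwrite(f'pics/{n}{sys.argv[1]}.png',cv2.resize(c['frame'][160:310,300:480],None,fx=3.5,fy=3.5,interpolation=cv2.INTER_CUBIC)[:,:,::-1])
    r=cut_out(n,'bottle')
    for d in r[:1]:
        X=pts(c,d['pixels']); print(n,d['conf'],np.round(d['box']),np.round(np.median(X,0),3),np.round(np.percentile(X,[1,99],axis=0),3).tolist())
        zb=X[:,2]
        if len(X)>40:
            cd=-np.array(c['R']).T@np.array(c['t']).ravel()
            for lo,hi in ((zb.min(),np.median(zb)),(np.median(zb),np.percentile(zb,90))):
                Y=X[(zb>=lo)&(zb<hi)]; m=Y.mean(0); v=(m-cd)[:2];v/=np.linalg.norm(v)
                f=least_squares(lambda p:np.hypot(Y[:,0]-p[0],Y[:,1]-p[1])-.0215,m[:2]+.018*v,loss='soft_l1',f_scale=.002)
                print('   fit z%.3f-%.3f'%(lo,hi),f.x.round(4))
    al=pts(c,np.ones((420,560),bool))
    q=al[(abs(al[:,2]-0.058)<0.005)&(np.hypot(al[:,0]-.542,al[:,1]+.436)<.07)]
    print('   pan pts',len(q))
E
python3 t7.py 10
```

```text
20.0 [-0.99  0.24  1.98  1.09  0.6  -0.05] [ 0.55662886 -0.43912912  0.13144218] 0.48889495386269083 [-0.2 -1.2  0.2]
side 0.86 [385. 210.  18.  24.] [ 0.523 -0.434  0.127] [[0.518, -0.456, 0.1], [0.541, -0.416, 0.155]]
   fit z0.016-0.127 [ 0.5417 -0.4369]
   fit z0.127-0.148 [ 0.5421 -0.4369]
   pan pts 1263
   pan pts 0
```

View pics/side10.png

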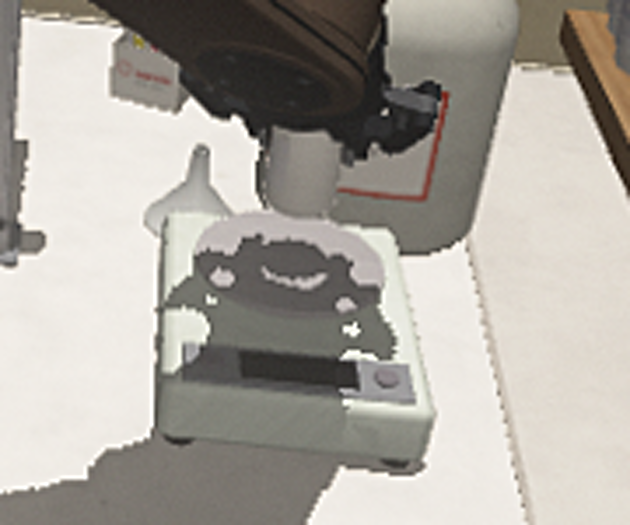

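View pics/top10.png

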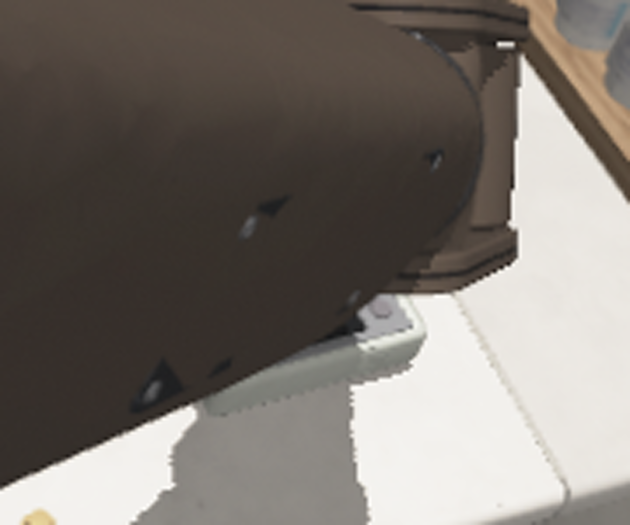

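jog_arm(commands="0 0 -0.01 0 0 0; 0 0 -0.02 0 0 0; 0 0 -0.028 0 0 0; 0 0 -0.033 0 0 0; 0 0 -0.036 0 0 0; 0 0 -0.038 0 0 0; 0 0 -0.039 0 0 0; 0 0 -0.039 0 0 0")

```text
time: 21.2
eef_pos: [0.5561, -0.439, 0.0923]
tcp_rot: [0.92, -0.092, 0.38, 0.038]
contact_force: [0.1, 0.7, -0.6]
opening: 0.488
```

```bash
python3 t7.py 11
```

```text
21.2 [-0.99  0.3   1.99  1.19  0.57 -0.17] [ 0.55613746 -0.43895442  0.0923113 ] 0.48835704054806833 [ 0.1  0.7 -0.6]
side 0.63 [383. 226.  14.  20.] [ 0.522 -0.434  0.088] [[0.437, -0.455, 0.064], [0.538, -0.416, 0.16]]
   fit z0.062-0.088 [ 0.5411 -0.4366]
   fit z0.088-0.106 [ 0.5413 -0.4367]
   pan pts 961
top 0.51 [269.  54.  44.  18.] [ 0.598 -0.224  0.456] [[0.594, -0.249, 0.394], [0.709, -0.186, 0.465]]
   fit z0.364-0.456 [ 0.6182 -0.2264]
   fit z0.456-0.464 [ 0.6149 -0.2157]
   pan pts 0
```

View pics/side11.png

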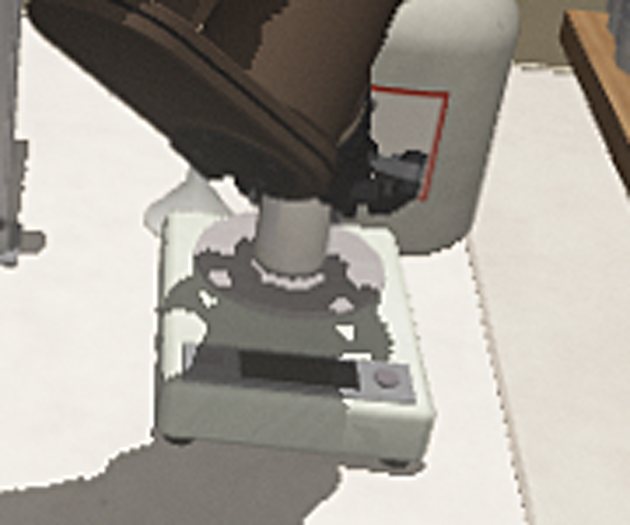

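jog_arm(commands="0 0 -0.001 0 0 0; 0 0 -0.0015 0 0 0; 0 0 -0.0015 0 0 0")

```text
time: 21.78
eef_pos: [0.556, -0.4388, 0.0905]
tcp_rot: [0.92, -0.092, 0.38, 0.038]
contact_force: [-0.0, -0.6, -1.0]
opening: 0.488
```

jog_arm(commands="0 0 -0.001 0 0 0; 0 0 -0.001 0 0 0; 0 0 -0.001 0 0 0")

```text
time: 22.15
eef_pos: [0.5563, -0.4391, 0.0901]
tcp_rot: [0.92, -0.092, 0.38, 0.038]
contact_force: [-0.4, 0.1, 1.4]
opening: 0.487
```

jog_arm(commands="0 0 -0.001 0 0 0; 0 0 -0.001 0 0 0; 0 0 -0.001 0 0 0")

```text
time: 22.52
eef_pos: [0.5566, -0.4392, 0.0901]
tcp_rot: [0.919, -0.092, 0.381, 0.038]
contact_force: [-2.5, 2.3, 5.5]
opening: 0.49
```

Contact shows at 5.5 N. I ease back slightly and open in steps.

jog_arm(commands="0 0 0.001 0 0 0; 0 0 0.001 0 0 0")

```text
time: 22.78
eef_pos: [0.5563, -0.4392, 0.09]
tcp_rot: [0.92, -0.092, 0.38, 0.038]
contact_force: [-0.8, 0.4, 2.6]
opening: 0.488
```

jog_arm(commands="0 0 0 0 0 0; 0 0 0 0 0 0; 0 0 0 0 0 0", gripper=56)

```text
time: 23.15
eef_pos: [0.5559, -0.4387, 0.0891]
tcp_rot: [0.92, -0.093, 0.38, 0.037]
contact_force: [0.0, 0.2, 0.3]
opening: 0.561
```

jog_arm(commands="0 0 0 0 0 0; 0 0 0 0 0 0; 0 0 0 0 0 0; 0 0 0 0 0 0", gripper=78)

```text
time: 23.65
eef_pos: [0.5561, -0.4389, 0.0896]
tcp_rot: [0.92, -0.092, 0.38, 0.038]
contact_force: [1.0, 0.4, -0.1]
opening: 0.783
```

```bash
python3 t7.py 12; python3 - <<'E'
from h import *; from kin import *
s=get_state();q=np.array(s['qpos']);p=np.array(s['eef_pos']);R=Rt.from_quat(s['tcp_rot']);z=R.apply([0,0,1])
for d in (.04,.08,.12,.15):
    sol=ik(p-d*z,R,q,n=0);q=sol[0] if sol else q;print(d,len(sol),q.round(2),(-d*z).round(4))
for pp in ((.40,-.40,.3),(.42,-.38,.35),(.42,-.35,.4)):
    sol=ik(np.array(pp),R,q,n=0);q=sol[0] if sol else q;print(pp,len(sol),q.round(2),(np.array(pp)-p).round(3))
E
```

```text
23.65 [-0.99  0.31  1.99  1.19  0.57 -0.18] [ 0.55605042 -0.43889853  0.0896182 ] 0.7833011362636697 [ 1.   0.4 -0.1]
side 0.88 [383. 228.  15.  18.] [ 0.522 -0.434  0.085] [[0.517, -0.454, 0.061], [0.534, -0.417, 0.109]]
   fit z0.059-0.085 [ 0.5409 -0.4371]
   fit z0.085-0.102 [ 0.541  -0.4374]
   pan pts 949
   pan pts 0
0.04 1 [-1.03  0.22  2.04  1.13  0.62 -0.13] [-0.0277  0.0056  0.0283]
0.08 1 [-1.07  0.12  2.09  1.06  0.67 -0.09] [-0.0553  0.0112  0.0567]
0.12 1 [-1.12  0.03  2.12  1.    0.73 -0.04] [-0.083   0.0167  0.085 ]
0.15 1 [-1.15 -0.04  2.15  0.96  0.78 -0.01] [-0.1038  0.0209  0.1063]
(0.4, -0.4, 0.3) 1 [-1.25 -0.28  2.15  0.82  0.99  0.15] [-0.156  0.039  0.21 ]
(0.42, -0.38, 0.35) 1 [-1.19 -0.33  2.1   0.76  1.03  0.29] [-0.136  0.059  0.26 ]
(0.42, -0.35, 0.4) 1 [-1.16 -0.42  2.08  0.71  1.09  0.4 ] [-0.136  0.089  0.31 ]
```

View pics/side12.png

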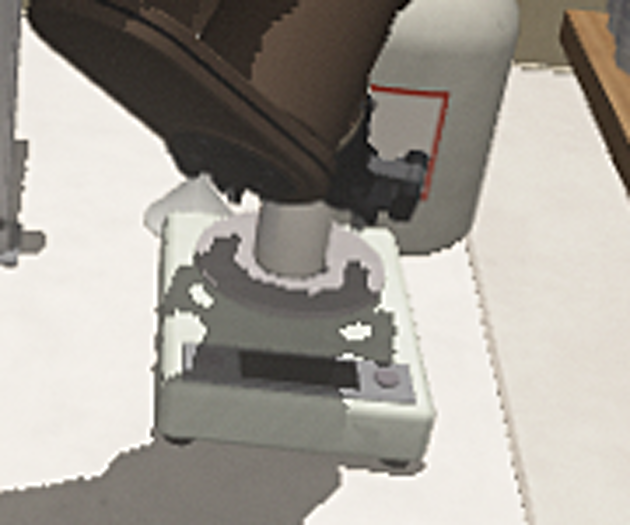

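jog_arm(commands="-0.007 0.0014 0.007 0 0 0; -0.014 0.0028 0.0142 0 0 0; -0.028 0.0056 0.0283 0 0 0; -0.042 0.0085 0.0425 0 0 0; -0.055 0.011 0.0567 0 0 0; -0.069 0.014 0.071 0 0 0; -0.083 0.017 0.085 0 0 0; -0.104 0.021 0.106 0 0 0; -0.12 0.03 0.14 0 0 0; -0.14 0.045 0.19 0 0 0; -0.136 0.06 0.23 0 0 0; -0.136 0.075 0.27 0 0 0; -0.136 0.089 0.31 0 0 0; -0.136 0.089 0.31 0 0 0; -0.136 0.089 0.31 0 0 0")

```text
time: 25.72
eef_pos: [0.4196, -0.3495, 0.399]
tcp_rot: [0.92, -0.092, 0.38, 0.038]
contact_force: [0.9, -0.3, -0.5]
opening: 0.78
```

```bash
python3 t7.py 13; python3 - <<'E'
from h import *
c=vision.read_camera('side');save(c,'side14.png');r=cut_out('side','dropper')
X=pts(c,r[0]['pixels']);print(r[0]['conf'],r[0]['box'],np.median(X,0))
r=cut_out('side','sash');X=pts(c,r[0]['pixels']);print(r[0]['conf'],r[0]['box'],np.percentile(X,[2,98],axis=0))
c=vision.read_camera('top');save(c,'top14.png')
print(get_state()['time'])
E
```

```text
25.725 [-1.16 -0.42  2.08  0.71  1.09  0.4 ] [ 0.41959821 -0.3495488   0.39900859] 0.7797897601809822 [ 0.9 -0.3 -0.5]
side 0.56 [384. 215.  20.  50.] [ 0.526 -0.435  0.112] [[0.518, -0.457, 0.059], [0.657, -0.416, 0.157]]
   fit z-0.000-0.112 [ 0.5413 -0.4371]
   fit z0.112-0.151 [ 0.5459 -0.4379]
   pan pts 953
   pan pts 0
0.87 [261.3, 200.1, 13.4, 39.5] [ 0.62679212 -0.15583285  0.05734166]
0.65 [231.2, 76.7, 143.7, 125.8] [[ 0.53170479 -0.23699239  0.24226718]
 [ 0.59919766  0.03405471  0.46177075]]
26.125
```

View pics/side14.png

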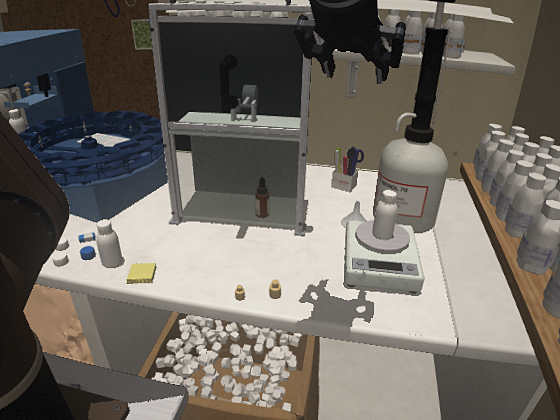

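View pics/top14.png

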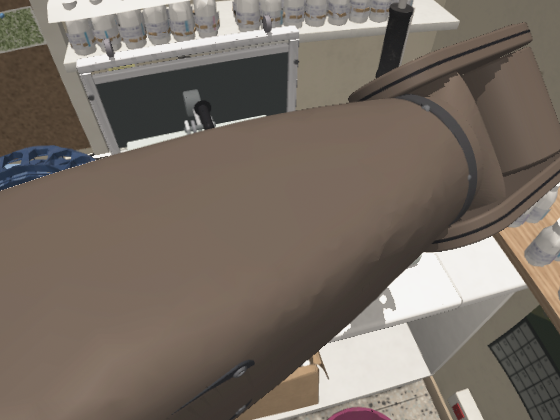

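The bottle stands upright at (385,215), centred on the pan, which spans columns 357 to 411. The sash is up at about 0.23 m, and the dropper is at (261,200), unmoved. Nothing touches the arm, so I hand in.

```bash
python3 - <<'E'
from plant import ctrl,get_state
print(ctrl.sign_off(), get_state()['time'])
E
```

```text
the job is handed in; nothing more can be done
the job is handed in; nothing more can be done
```

I raised the sash by its handle to about 0.23 m, took the white bottle out from under it, and stood it upright on the balance's pan. I handed the job in at about 26 s, with the arm drawn well back.

**Last checks (side camera):**
- **Bottle:** it stands upright at about (0.541, -0.437). My estimates of the pan centre run from (0.539, -0.438) to (0.545, -0.435), so it is a few mm off centre at most. Its base is at the pan height.
- **Sash:** it has stayed up on its own since I let go of it at about 11 s. Its lower edge reads about 0.24 m above the worktop.
- **Dropper:** it stands upright, and its image position is within about a pixel of where it was at the start.

**What did not agree or could not be checked:**
- **Top camera:** the arm blocked its view of the pan, so it could not confirm the placing. It found no bottle, or once a false one, in those last pictures.
- **Joint range:** early on, in the first folded poses, joint 3 read 2.483–2.484 rad against its stated limit of 2.48. Joint 6 read -2.839 against its limit of -2.84. I moved off these limits before gripping the handle.
- **Upper bottle fit:** in the last picture the fit to the bottle's upper half came out about 5 mm off the lower half. That half includes the cap and some stray background points, and a fit made just before the arm left showed the two halves within 0.3 mm.

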